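Find the free hatch on the desk supply unit and reset it

TASK

The desk's power supply unit has tripped. Its reset button is under one of the four identical covers: three are locked and give hardly at all, one is a rocking hatch. Press the ribbed rear strip of the covers gently, one after another, until one rocks (its rear sinks and its front edge tips up), then push that hatch's raised front edge up and back until it stands open a little past upright, and press the button inside well in. Press and push gently with the fingertips, grip and lift nothing, leave the things lying around the unit where they are, and finish with the hatch open and the button let go.

Things in the scene. Friction and masses are not known exactly. Their poses are not given: they have to be found in the camera images.
- supply_unit: desk supply unit, a long white box fixed to the desk, 132 mm deep (x), 372 long (y), 70 high, outlets in its front face. Origin: centre of its underside; x to its rear (away from the robot), y to the left, z up. Four identical covers in its top, 88 mm apart, ribbed from 29 to 48 mm behind their centre (press there). Only one can tilt, any of the four. Walls in front of and behind the covers: 11 mm
- bay_1 (a point): top centre of the first of the four covers counted from the left (+y) end: a grey plate 110 mm deep (x) by 80 mm wide (y), flush with the unit's top 70 mm above the desk; axes as the unit's. A point of the housing: it does not tilt with the cover
- bay_2 (a point): top centre of the second of the four covers counted from the left (+y) end: a grey plate 110 mm deep (x) by 80 mm wide (y), flush with the unit's top 70 mm above the desk; axes as the unit's. A point of the housing: it does not tilt with the cover
- bay_3 (a point): top centre of the third of the four covers counted from the left (+y) end: a grey plate 110 mm deep (x) by 80 mm wide (y), flush with the unit's top 70 mm above the desk; axes as the unit's. A point of the housing: it does not tilt with the cover
- bay_4 (a point): top centre of the last of the four covers counted from the left (+y) end: a grey plate 110 mm deep (x) by 80 mm wide (y), flush with the unit's top 70 mm above the desk; axes as the unit's. A point of the housing: it does not tilt with the cover
- hatch (a joint): tilt of the free cover, rad: 0 shut, 1.57 upright, 2.0 its hard stop. Pivot along y, level with the top face, 13 mm behind the cover's centre; the 42 mm behind it sink into an empty well (2 to 4 N), the 68 mm in front rise. Stiff pivot: it stays where left. A 22 mm wide tip pressed down 14 mm at 37 mm behind the centre tips it some 0.7 rad. Locked covers give 1 mm per 6 N on a soft seal, level
- reset (a joint): travel of the reset button, m: 0 out, 0.008 its hard stop; it resets at 0.004 (5 N) and springs back (0.9 N per mm). Round white cap 27 mm across, under the free cover only, on its centre line 26 mm in front of (-x) the cover's centre; top of the cap 9 mm below the unit's top. Reached only with the hatch open, through an opening 68 mm (x) by 80 mm (y) in front of it
- vial: bystander: small standing glass vial, 16 mm across, 38 mm high, loose on the desk in front of the unit; origin at the centre of its underside. Leave alone
- pen: bystander: blue pen, 142 mm long, 10 mm thick, lying loose in front of the unit; origin at the centre of its underside, y along it. Leave alone
- label_roll: bystander: roll of labels, 67 mm across, 25 mm high, loose at the unit's left end; origin at the centre of its underside. Leave alone
- swab: bystander: swab sachet, 50 by 50 by 8 mm, loose at the unit's right end; origin at the centre of its underside. Leave alone

How it is judged (in metres and radians):
On the way, in this order (a step that is already met when the one before it is completed fails the run):
1. the free hatch has been found: it rocks under the press (tilt over 0.15 rad) (value of joint hatch above 0.15 rad), for 0.1 s.
2. the hatch has been pushed open (tilt over 1.45 rad) (value of joint hatch above 1.45 rad), for 0.2 s.
3. the reset button is pressed in (over 4 of its 8 mm) with the hatch open (value of joint reset above 0.004 m and value of joint hatch above 1.45 rad), for 0.05 s.
At the end, for the whole second after the job is handed in: the hatch stands open by itself (tilt over 1.45 rad), the reset button has been pressed and is out again (within 1 mm), and the vial, pen, label roll and swab are within 20 mm of where they were (value of joint hatch above 1.45 rad and value of joint reset below 0.001 m and not (distance of vial from where it was at the start of the episode above 0.02 m) and not (distance of pen from where it was at the start of the episode above 0.02 m) and not (distance of label_roll from where it was at the start of the episode above 0.02 m) and not (distance of swab from where it was at the start of the episode above 0.02 m)); the robot touches nothing.
It fails at once if a finger presses, strikes or grips something with more than 40 N (contact force between the fingers and anything else above 40 N).
It fails at once if a bystander (vial, pen, label roll, swab) is moved, carried or lifted by more than 20 mm (distance of any of vial, pen, label_roll, swab from where it was at the start of the episode above 0.02 m).
It also fails if it takes over 48 s, if anything falls off the work surface, if the arm or the gripper's body presses on something with over 40 N, if the wrist force passes 120 N, or if a joint passes its speed limit or range.

ROBOT

A 6-joint arm with a two-finger parallel gripper is mounted at the origin on a cart in front of the work surface, level with it; the furniture and walls round the work are solid. World frame = base frame: x ahead of the robot, y to its left, z up, the work surface at z = 0. Lengths are in m, angles in degrees, forces in N, time in s.
With the tool pointing down it reaches from about 0.325 to 0.9 m from the base axis. Payload 3.5 kg.
Tool frame: the origin (TCP) lies midway between the tips of the shut fingers; the grasp point (between the pads) lies 19 mm behind it; z points along the fingers, y is the line along which they close (so a half turn about z gives the same grasp; the last joint's range is limited). The gripper opens to 85 mm and grips with 20 to 120 N. Pads are 22 mm wide; open, the fingers measure 114 mm over their backs; the gripper's body (76 mm by 85 mm) begins 54 mm behind the grasp point. The pads swing forward as they close: fully open they stand 13 mm farther back than shut.
Start: joints at [-81.498, 15.837, -1.513, 72.651, 0, 84.076], TCP at [0.156, -0.605, 0.194] pointing down, gripper open.
Joint ranges: [-178.77, 178.77], [-48.84, 107.48], [-61.69, 71.31], [-111.58, 123.2], [-90, 87.43], [-180, 180]. Speed limits (degrees/s): [147.25, 147.25, 180, 180, 180, 180].

INTERFACE

Orientations are given as a 3x3 rotation matrix whose columns are the frame's x, y, z axes.
In Python, from plant import ctrl gives the robot as it stands. The module is installed in compiled form; this text tells all that it offers. Calls block until the motion is done:
- ctrl.move_ptp(position, orientation): joint-space move of the TCP to a pose.
- ctrl.move_l(position, velocity=0.15, frame=None): straight line of the TCP; frame=None keeps the orientation; velocity is the mean speed in m/s.
- ctrl.movej(angles): joint-space move.
- ctrl.grip(opening, effort=None): finger opening in m; effort is the grip in N (None keeps the last); returns when the fingers have stopped.
- ctrl.wait(seconds).
- ctrl.solve_ik(position, orientation): joint angles nearest the present ones, or None.
- ctrl.camera(name): name is "scene" or "top"; returns the picture (384x512x3 uint8, blue, green, red); there is no depth.
- ctrl.camera_info(name): a dict with "fx", "fy", "cx", "cy" (pixels), "world_from_camera" (4x4, takes a point from camera to world coordinates). Camera axes: x right, y up, looking along -z (the intrinsics and any distortion apply to the point x, -y, -z); pixel columns grow to the right and rows downward; lengths in m; the calibration is good to about 2 mm. A picture is of the moment at which its call begins. camera_info takes no time and is no camera call.
A pose or a line that the arm cannot do raises ctrl.IKError and nothing moves.
- ctrl.sign_off(): hands the job in; it is judged then, once.
Readings, each from a call of its own:
- ctrl.current_t(): time.
- ctrl.current_joint_positions(): joint angles.
- ctrl.current_qvel(): joint speeds.
- ctrl.current_joint_torque(): joint torques, N m.
- ctrl.current_eef_pos(): TCP position.
- ctrl.current_tcp_rot(): TCP orientation.
- ctrl.current_contact_force(): force on the tool from outside, world axes, zero at the start.
- ctrl.current_moment(): the same for the moment, N m.
- ctrl.current_finger_gap(): finger opening in m.
- ctrl.current_grip_force(): force on a finger pad.
Only numpy, scipy, OpenCV 4.12 (cv2) and the standard library are available. Lean on these libraries where they do the work, as an engineer would, in place of code of your own. Each camera call takes 0.05 s, during which the arm holds its last target. There are 200 camera calls.

## Working session

There is one attempt and no reset: what is moved stays moved. The work goes in short steps, each a Python script; the robot and the scene stay as the last script left them, time stands still between calls to the robot, and variables do not carry over. Pictures are saved under pics/ and viewed, at most 10 in all, crops included, and the job is handed in when it is done.

```bash
mkdir -p pics && python3 - <<'E'
from plant import ctrl
import cv2
for n in ("top","scene"):
    cv2.imwrite(f"pics/{n}0.png",ctrl.camera(n)); i=ctrl.camera_info(n); print(n,i)
print(ctrl.current_t(),ctrl.current_contact_force())
E
```

```text
top {'fx': 427.1555290832581, 'fy': 427.1555290832581, 'cx': 254.20709037182732, 'cy': 194.035034661231, 'world_from_camera': array([[ 0.02529196,  0.99536301, -0.09280518,  0.44239315],
       [-0.99894102,  0.02873325,  0.03593383,  0.04604399],
       [ 0.0384338 ,  0.09179806,  0.99503566,  1.15680054],
       [ 0.        ,  0.        ,  0.        ,  1.        ]])}
scene {'fx': 450.3190152249241, 'fy': 450.3190152249241, 'cx': 253.3683540362763, 'cy': 193.53220034745235, 'world_from_camera': array([[-0.70674571,  0.41252011, -0.57475008, -0.21201145],
       [-0.7072131 , -0.43374252,  0.55831627,  0.75567401],
       [-0.01897686,  0.80105841,  0.5982853 ,  0.8286633 ],
       [ 0.        ,  0.        ,  0.        ,  1.        ]])}
0.1 [ 0.49297548 -0.56458829 -0.84880498]
```

View pics/top0.png

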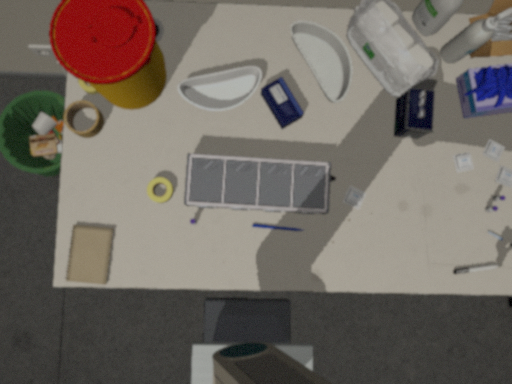

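View pics/scene0.png

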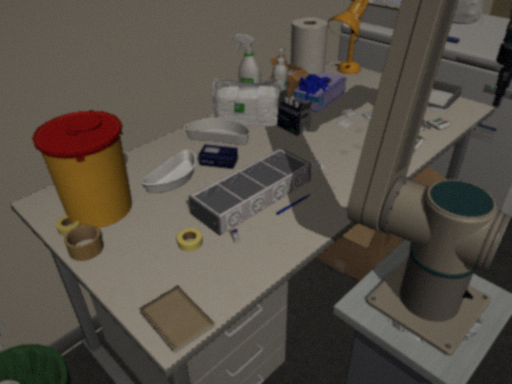

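The top view shows the unit with corners at about (188,154), (329,162), (327,213) and (186,206), and four grey covers. The vial is at (194,221), the pen at (277,227), the roll at (160,189) and the swab at (355,197). Next I'll measure the covers.

```bash
cat > h.py <<'E'
from plant import ctrl
import cv2, numpy as np
def ray(n,u,v,z):
    i=ctrl.camera_info(n); M=i["world_from_camera"]
    d=M[:3,:3]@np.array([(u-i["cx"])/i["fx"],-(v-i["cy"])/i["fy"],-1]); o=M[:3,3]
    return o+d*(z-o[2])/d[2]
def pix(n,p):
    i=ctrl.camera_info(n); M=i["world_from_camera"]
    c=M[:3,:3].T@(np.asarray(p)-M[:3,3])
    return np.array([i["cx"]+i["fx"]*c[0]/-c[2], i["cy"]-i["fy"]*c[1]/-c[2]])
E
python3 - <<'E'
from h import *
for n,(x0,x1,y0,y1) in {"top":(180,336,146,220),"scene":(180,320,145,240)}.items():
    im=cv2.imread(f"pics/{n}0.png"); roi=im[y0:y1,x0:x1]
    g=cv2.resize(roi,None,fx=5,fy=5,interpolation=cv2.INTER_CUBIC)
    cv2.imwrite(f"pics/{n}crop.png",g)
    gr=cv2.cvtColor(g,cv2.COLOR_BGR2GRAY)
    for t in (105,120,135):
        m=cv2.erode(((gr<t)&(gr>50)).astype('uint8'),np.ones((3,3)))
        cs,_=cv2.findContours(m,cv2.RETR_EXTERNAL,cv2.CHAIN_APPROX_NONE)
        for c in cs:
            a=cv2.contourArea(c)
            if 10000<a<60000:
                M=cv2.moments(c); u=x0-.4+M["m10"]/M["m00"]/5; v=y0-.4+M["m01"]/M["m00"]/5
                print(n,t,a,round(u,1),round(v,1),ray(n,u,v,.07).round(4))
E
```

```text
top 105 24325.0 312.3 189.6 [ 0.5596 -0.1425  0.07  ]
top 105 18420.0 239.0 181.3 [0.5754 0.0465 0.07  ]
top 105 25962.5 206.0 180.3 [0.5753 0.1309 0.07  ]
top 120 32054.0 274.7 184.1 [ 0.5708 -0.0451  0.07  ]
top 120 32199.0 240.5 182.0 [0.5737 0.0428 0.07  ]
top 120 32520.5 206.2 180.0 [0.5763 0.1304 0.07  ]
top 135 34507.5 274.7 184.1 [ 0.571  -0.0452  0.07  ]
top 135 34561.0 240.5 181.9 [0.5738 0.0427 0.07  ]
top 135 34763.5 206.2 179.9 [0.5764 0.1303 0.07  ]
```

View pics/topcrop.png

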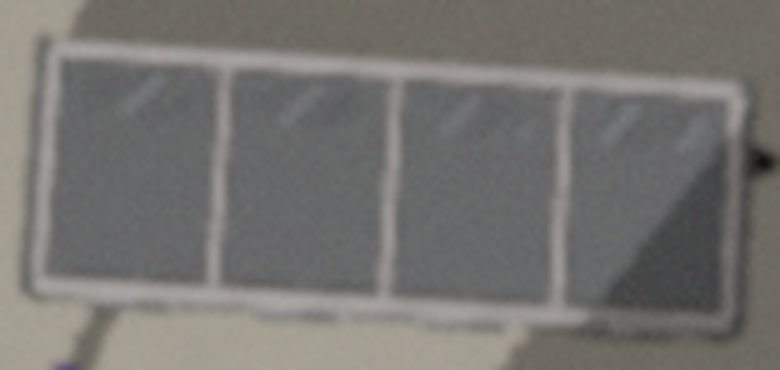

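```bash
cat >> h.py <<'E'
X=np.array([.9995,-.0313,0]); Y=np.array([.0313,.9995,0]); Z=np.array([0,0,1.])
R=np.column_stack([X,-Y,-Z])
B2=np.array([.5737,.0427,.07])
def P(n,dx,h,dy=0): return B2+(2-n)*.088*Y+dx*X+dy*Y+h*Z   # relative to bay n
def fz(): return np.array(ctrl.current_contact_force())
E
python3 - <<'E'
from h import *
ctrl.grip(0,20); print(ctrl.current_t(),ctrl.current_finger_gap())
ctrl.move_ptp(P(4,.037,.05),R); print(ctrl.current_t(),ctrl.current_eef_pos())
for n in (4,3,2,1):
    ctrl.move_l(P(n,.037,.015),.2); ctrl.move_l(P(n,.037,.004),.1); f0=fz()
    locked=False
    for h in (-.001,-.002,-.003):
        ctrl.move_l(P(n,.037,h),.03); f=fz()-f0; print(n,h,f.round(1),round(ctrl.current_t(),2),np.round(ctrl.current_eef_pos(),4))
        if f[2]>7: locked=True; break
    if not locked:
        for h in (-.007,-.011,-.014):
            ctrl.move_l(P(n,.037,h),.03); f=fz()-f0; print(n,h,f.round(1),round(ctrl.current_t(),2))
            if f[2]>12: break
        ctrl.wait(.15); ctrl.move_l(P(n,.037,.02),.1)
        break
    ctrl.move_l(P(n,.037,.015),.15)
cv2.imwrite("pics/s1.png",ctrl.camera("scene"));cv2.imwrite("pics/t1.png",ctrl.camera("top"));print(ctrl.current_t())
E
```

```text
0.8667 0.00016690783827780843
3.2 [ 0.60517134 -0.13531118  0.12018782]
4 -0.001 [-1.7 -0.6  0.2] 4.1 [ 0.6051 -0.1343  0.0691]
4 -0.002 [-0.4 -0.2 -0.7] 4.35 [ 0.6052 -0.1344  0.068 ]
4 -0.003 [ 0.  -0.7 -0.7] 4.6 [ 0.6051 -0.1343  0.0669]
4 -0.007 [-0.8  0.5 -0.6] 4.88
4 -0.011 [-0.7 -0.3 -0.8] 5.17
4 -0.014 [-0.5 -0.1 -1.2] 5.42
6.1583
```

View pics/s1.png

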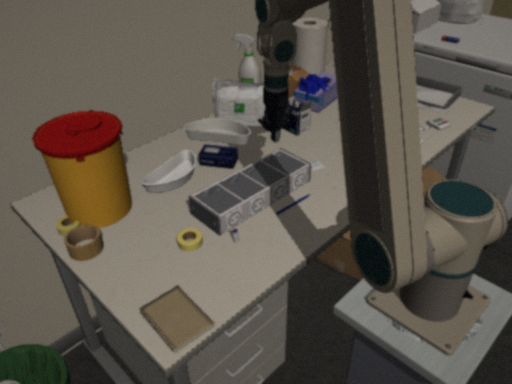

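The gripper tip shows at about (276,137), clearly behind the unit, so bay 4 at about (290,165) was never touched. The calibration or my mapping is off, so I'll check it against the TCP and the unit in both views.

```bash
python3 - <<'E'
from h import *
p=np.array(ctrl.current_eef_pos()); print(p, ctrl.current_tcp_rot())
for n in("top","scene"):
    print(n,"tcp",pix(n,p),"base",pix(n,[0,0,0]),[pix(n,P(k,0,0)).round(1) for k in(1,2,3,4)], ctrl.camera_info(n)["world_from_camera"][:3,3])
a=cv2.imread("pics/t1.png")[100:260,120:400]; cv2.imwrite("pics/t1c.png",cv2.resize(a,None,fx=2.8,fy=2.8))
E
```

```text
[ 0.60457789 -0.13417178  0.08936347] [[ 9.99509808e-01 -3.12880421e-02 -1.09641802e-03]
 [-3.12876375e-02 -9.99510348e-01  3.84305026e-04]
 [-1.10790531e-03 -3.49812313e-04 -9.99999325e-01]]
top tcp [310.61424877 171.06799844] base [250.49752712 404.54987084] [array([206.1, 179.9]), array([240.5, 182. ]), array([274.7, 184.1]), array([308.8, 186.1])] [0.44239315 0.04604399 1.15680054]
scene tcp [274.54020333 151.77590318] base [426.77952776 301.21550828] [array([217.2, 197.6]), array([240.7, 184.7]), array([262.5, 172.7]), array([282.9, 161.4])] [-0.21201145  0.75567401  0.8286633 ]
```

View pics/t1c.png

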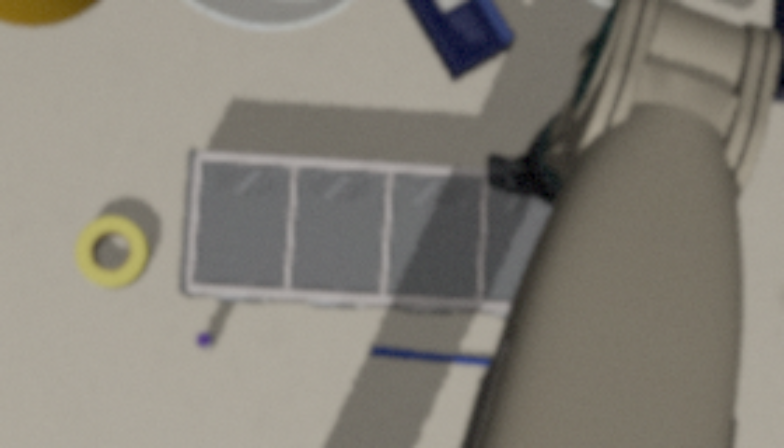

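```bash
python3 - <<'E'
from h import *
a=cv2.imread("pics/s1.png")[100:240,180:330]; a=cv2.resize(a,None,fx=4,fy=4,interpolation=cv2.INTER_CUBIC)
for k in (1,2,3,4):
    for dx,dy in((-.055,-.04),(-.055,.04),(.055,.04),(.055,-.04)):
        u=(pix("scene",P(k,dx,0,dy))-[180,100]+.5)*4; cv2.circle(a,tuple(int(x) for x in u),2,(0,0,255),-1)
u=(pix("scene",ctrl.current_eef_pos())-[180,100]+.5)*4; cv2.circle(a,tuple(int(x) for x in u),3,(0,255,0),-1)
cv2.imwrite("pics/s1c.png",a)
E
```

```text
(no output)
```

View pics/s1c.png

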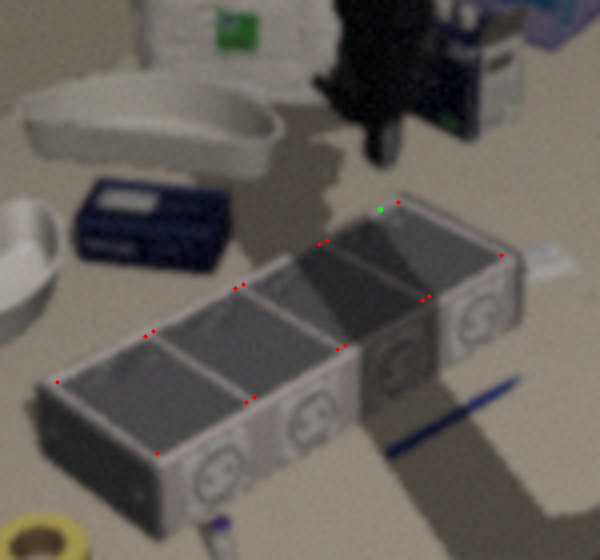

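The unit's outline agrees in both views (red dots). The finger, though, ends at crop (382,162) and the reported TCP projects to (380,210), about 37 mm lower. The visible tip seems to be higher than the TCP reading says, so I'll feel downward carefully to measure the offset.

```bash
python3 - <<'E'
from h import *
ctrl.move_l(P(4,.037,-.008),.15); f0=fz()
for i in range(14):
    h=-.010-.002*i
    ctrl.move_l(P(4,.037,h),.03); f=fz()-f0
    print(round(h,3),f.round(1),round(ctrl.current_t(),2),np.round(ctrl.current_eef_pos(),4))
    if abs(f[2])>4 or np.linalg.norm(f)>6: break
cv2.imwrite("pics/s2.png",ctrl.camera("scene")); p=ctrl.current_eef_pos()
a=cv2.imread("pics/s2.png")[100:240,180:330]; a=cv2.resize(a,None,fx=4,fy=4,interpolation=cv2.INTER_CUBIC)
u=(pix("scene",p)-[180,100]+.5)*4; cv2.circle(a,tuple(int(x) for x in u),3,(0,255,0),-1); cv2.imwrite("pics/s2c.png",a)
E
```

```text
-0.01 [0.4 0.5 0.3] 6.74 [ 0.6057 -0.1346  0.0607]
-0.012 [ 0.8 -0.1 -0. ] 6.99 [ 0.6052 -0.1344  0.0582]
-0.014 [0.4 0.3 0.3] 7.24 [ 0.6049 -0.1343  0.0558]
-0.016 [ 0.3 -0.3 -0. ] 7.49 [ 0.605  -0.1343  0.0538]
-0.018 [0.1 0.3 1.1] 7.74 [ 0.605  -0.1343  0.0518]
-0.02 [ 0.3  0.3 -0. ] 7.99 [ 0.605  -0.1343  0.0498]
-0.022 [0.5 0.3 0.2] 8.24 [ 0.605  -0.1343  0.0478]
-0.024 [ 0.8 -0.4  0.7] 8.49 [ 0.605  -0.1343  0.0458]
-0.026 [0.7 0.4 0.2] 8.74 [ 0.605  -0.1343  0.0438]
-0.028 [ 0.6 -0.1  0.4] 8.99 [ 0.605  -0.1343  0.0418]
-0.03 [ 0.9 -0.1  0.2] 9.24 [ 0.605  -0.1343  0.0398]
-0.032 [0.1 0.1 0.4] 9.49 [ 0.605  -0.1343  0.0378]
-0.034 [ 0.4  0.1 -0.4] 9.74 [ 0.605  -0.1343  0.0358]
-0.036 [-0.1  0.4  0.7] 9.99 [ 0.605  -0.1343  0.0338]
```

View pics/s2c.png

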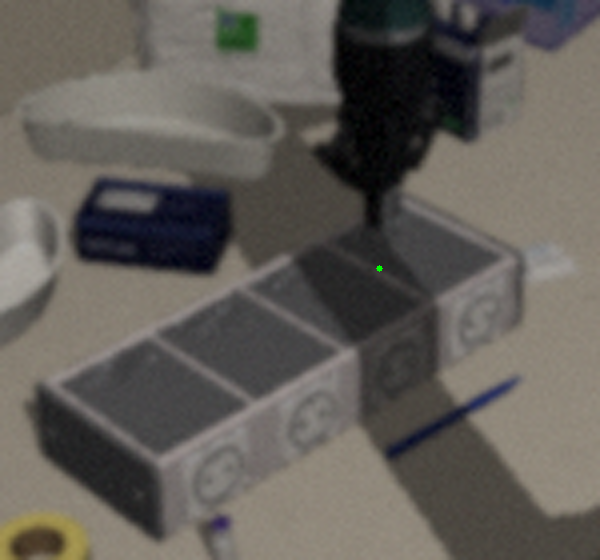

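The finger bottom now shows at crop (375,225), over the rear of cover 4, still with no contact. The offset is confirmed at roughly 35 to 40 mm. I'll keep going down in small steps until it touches.

```bash
python3 - <<'E'
from h import *
print(ray("scene",180+375/4-.5,100+225/4-.5,.07), P(4,.037,0))
f0=fz()*0
f0=np.mean([fz() for _ in range(1)],axis=0)
for i in range(12):
    h=-.0375-.0015*i
    ctrl.move_l(P(4,.037,h),.03); f=fz()-f0
    print(round(h,4),f.round(1),round(ctrl.current_t(),2),np.round(ctrl.current_eef_pos(),4))
    if abs(f[2])>5 or np.linalg.norm(f)>6: break
cv2.imwrite("pics/s3.png",ctrl.camera("scene"))
E
```

```text
[ 0.61260986 -0.13708583  0.07      ] [ 0.6051727 -0.1343701  0.07     ]
-0.0375 [-0.  -1.1  1.1] 10.29 [ 0.6052 -0.1344  0.0324]
-0.039 [-2.1  1.1  4.8] 10.54 [ 0.6054 -0.1345  0.0316]
-0.0405 [-2.7  0.7 10.2] 10.79 [ 0.6054 -0.1344  0.0308]
```

Cover 4 is locked, at about 6.5 N/mm, and contact came at reading z = 0.0323. The real fingertip is therefore 37.7 mm above the reported TCP. I'll add that offset and try the other covers.

```bash
cat >> h.py <<'E'
OFF=.0377  # true tip is this far above the reported TCP
def T(n,dx,h,dy=0): return P(n,dx,h-OFF,dy)
E
python3 - <<'E'
from h import *
ctrl.move_l(T(4,.037,.01),.15)
for n in (3,2,1):
    ctrl.move_l(T(n,.037,.01),.25); ctrl.move_l(T(n,.037,.003),.1); f0=fz()
    locked=False
    for h in (-.001,-.002,-.003):
        ctrl.move_l(T(n,.037,h),.04); f=fz()-f0; print(n,h,f.round(1),round(ctrl.current_t(),2),np.round(ctrl.current_eef_pos(),4))
        if f[2]>6.5: locked=True; break
    if not locked:
        for h in (-.006,-.009,-.012,-.014):
            ctrl.move_l(T(n,.037,h),.04); f=fz()-f0; print(n,h,f.round(1),round(ctrl.current_t(),2))
            if f[2]>12: break
        ctrl.wait(.15); ctrl.move_l(T(n,.037,.02),.1)
        break
    ctrl.move_l(T(n,.037,.01),.15)
cv2.imwrite("pics/s4.png",ctrl.camera("scene"));print(ctrl.current_t())
a=cv2.imread("pics/s4.png")[80:240,180:330]; cv2.imwrite("pics/s4c.png",cv2.resize(a,None,fx=3.7,fy=3.7,interpolation=cv2.INTER_CUBIC))
E
```

```text
3 -0.001 [-0.1 -0.5  2.4] 12.09 [ 0.6086 -0.0474  0.0319]
3 -0.002 [-1.  -2.2  6.1] 12.34 [ 0.6086 -0.0474  0.0313]
3 -0.003 [-2.1 -2.3  8.7] 12.59 [ 0.6086 -0.0474  0.0308]
2 -0.001 [ 0.8 -1.1 -1.2] 13.84 [0.6106 0.0411 0.0311]
2 -0.002 [ 0.7 -1.2 -0.9] 14.09 [0.6108 0.0414 0.0304]
2 -0.003 [-0.2 -2.3  1. ] 14.34 [0.6107 0.0414 0.0294]
2 -0.006 [ 1.2 -1.6  0.6] 14.59
2 -0.009 [ 1.3 -1.6 -0. ] 14.84
2 -0.012 [ 1.1 -1.7 -0.3] 15.09
2 -0.014 [ 1.4  0.4 -0.7] 15.34
16.0333
```

View pics/s4c.png

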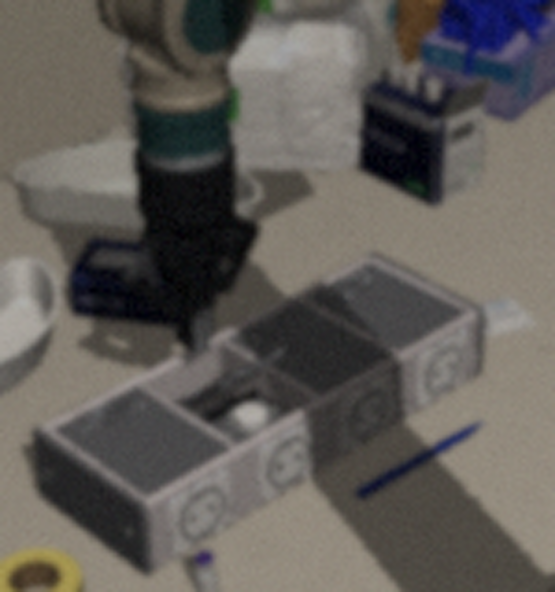

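Cover 2 rocked: its front is tipped up and the white button shows at crop (250,413). Now I'll go round to its front edge and push it along the arc, with the tip staying 15 mm below the edge.

```bash
python3 - <<'E'
from h import *
n=2
for th in(.3,.5,.7,.9):
    print(th,[((pix("scene",P(n,.013-.068*np.cos(th),.068*np.sin(th),dy))-[180,80])*3.7).round(0) for dy in(.04,-.04)])
ctrl.move_l(T(n,.037,.085),.25); ctrl.move_l(T(n,-.085,.085),.3); ctrl.move_l(T(n,-.085,.02),.2); f0=fz(); print(ctrl.current_t())
def go(dx,h,v=.08):
    ctrl.move_l(T(n,dx,h),v); f=fz()-f0; print(round(dx,4),round(h,4),f.round(1),round(ctrl.current_t(),2)); return np.linalg.norm(f)<18
for th in (.55,.8,1.05,1.3,1.5):
    if not go(.013-.068*np.cos(th)-.011,max(.02,.068*np.sin(th)-.015)): break
else:
    go(.008,.053,.05)
cv2.imwrite("pics/s5.png",ctrl.camera("scene"));print(ctrl.current_t())
a=cv2.imread("pics/s5.png")[80:240,180:330]; cv2.imwrite("pics/s5c.png",cv2.resize(a,None,fx=3.7,fy=3.7,interpolation=cv2.INTER_CUBIC))
E
```

```text
0.3 [array([230., 416.]), array([307., 373.])]
0.5 [array([225., 400.]), array([302., 357.])]
0.7 [array([217., 383.]), array([295., 340.])]
0.9 [array([208., 367.]), array([286., 325.])]
17.475
-0.056 0.0205 [-0.5 -0.7 -0.4] 17.99
-0.0454 0.0338 [ 0.4 -0.6  0.6] 18.35
-0.0318 0.044 [ 0.5 -0.2 -0.7] 18.71
-0.0162 0.0505 [-0.3 -0.3  0.7] 19.07
-0.0028 0.0528 [-0.3 -1.   0.1] 19.38
0.008 0.053 [ 0.4 -1.   0.7] 19.75
19.8
```

View pics/s5c.png

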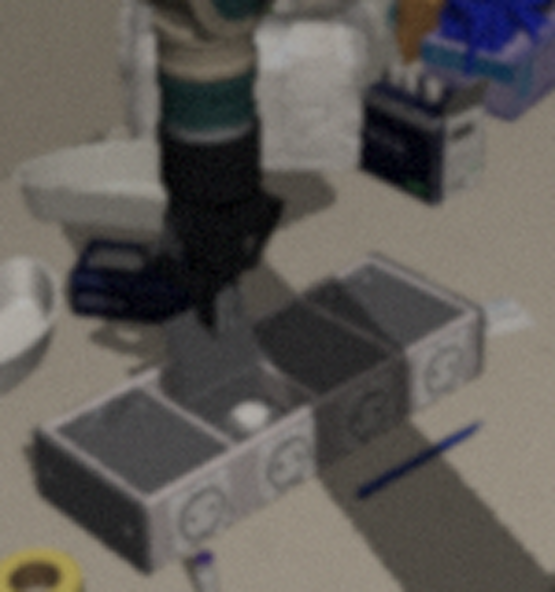

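The hatch is nearly upright, with its underside facing the camera and its top-left corner at about crop (168,325). I'll compare that corner with predictions for a range of tilts to calibrate the push.

```bash
python3 - <<'E'
from h import *
n=2
for th in(1.2,1.35,1.5,1.6,1.75,1.9):
    print(th,[((pix("scene",P(n,.013-.068*np.cos(th),.068*np.sin(th),dy))-[180,80])*3.7).round(0) for dy in(.04,-.04)])
print("pivot",[((pix("scene",P(n,.013,0,dy))-[180,80])*3.7).round(0) for dy in(.04,-.04)], "tip",((pix("scene",T(n,.008,.053)+[0,0,OFF])-[180,80])*3.7).round(0))
g=cv2.cvtColor(cv2.imread("pics/s5.png"),cv2.COLOR_BGR2GRAY)
print(g[155:192,216:252:2])
E
```

```text
1.2 [array([192., 347.]), array([270., 305.])]
1.35 [array([183., 338.]), array([262., 297.])]
1.5 [array([174., 331.]), array([253., 290.])]
1.6 [array([168., 327.]), array([247., 287.])]
1.75 [array([160., 323.]), array([238., 283.])]
1.9 [array([152., 321.]), array([230., 281.])]
pivot [array([175., 402.]), array([251., 360.])] tip [215. 327.]
[[ 11   6   4   5  10  11  15  19  11  16   9  13   9  16  45  70  71  72]
 [  9   8  15  12  13  11  12  16  18  17  11  10  16  25  46  73  71  76]
 [ 10   9  13  12  12   4  10  13  12  12   7  14  31  42  56  72  67  72]
 [ 11  14   9  12  18   9  12  10  13  14  10  15  42  58  58  74  70  70]
 [ 12  11  10   8   8   9   9   2  13  11  14  32  59  61  57  71  72  73]
 [  6  10   1  11  12   4   5   3  13  13  14  38  61  59  58  71  74  74]
 [  9   5  11   6   9  15   5   5   4   8   7  45  67  61  55  70  73  72]
 [  6  13  11  10   9   8   7  10  19  15  15  45  70  65  53  66  70  74]
 [  9   7  10   5   7   1  10  22  31  16  11  44  64  61  55  65  73  71]
 [  9   4   6   4   2   4  25  41  41  12  16  43  63  61  55  67  71  75]
 
[... 1324 characters left out ...]
 66  64  62  64  61  72]
 [136 137 118 103  63  53  57  63  62  59  64  69  69  63  58  57  62  69]
 [120 121 120  99  63  55  52  60  62  62  71  69  62  63  63  66  62  65]
 [ 90  96 115 110  72  50  56  62  65  65  67  61  57  63  62  64  63  67]
 [ 74  79 106 114  80  58  57  62  66  68  67  58  60  58  59  64  60  67]
 [ 68  77  85 110 102  67  61  64  67  65  65  63  60  62  63  68  70  66]
 [ 75  79  77  94 114  93  66  65  66  61  58  63  63  63  73  97  97  89]
 [ 75  85  70  76 103 116  83  68  64  59  62  61  63  67 104 138 141 122]
 [ 75  82  75  73  82 103 111  77  68  59  66  60  63  82 137 161 163 150]
 [ 74  77  73  75  77  89 112 105  80  64  58  61  68 101 155 170 169 164]]
```

```bash
python3 - <<'E'
from h import *
n=2
print("button",((pix("scene",P(n,-.026,-.009))-[180,80])*3.7).round(0))
ctrl.move_l(T(n,.015,.053),.04); print(ctrl.current_contact_force()); ctrl.wait(.25)
ctrl.move_l(T(n,-.029,.053),.15); ctrl.move_l(T(n,-.029,.0),.15); f0=fz(); 
for h in (-.008,-.011,-.013,-.0145,-.0155,-.0165):
    ctrl.move_l(T(n,-.029,h),.04); f=fz()-f0; print(h,f.round(1),round(ctrl.current_t(),2),np.round(ctrl.current_eef_pos(),4))
    if np.linalg.norm(f)>12 or f[2]>6: break
ctrl.wait(.2); f=fz()-f0; print(f.round(1))
ctrl.move_l(T(n,-.029,.0),.08); ctrl.move_l(T(n,-.04,.13),.2)
ctrl.move_l(T(n,-.06,.13,-.2),.3); print(ctrl.current_t())
cv2.imwrite("pics/s6.png",ctrl.camera("scene"));print(ctrl.current_t())
a=cv2.imread("pics/s6.png")[80:240,180:330]; cv2.imwrite("pics/s6c.png",cv2.resize(a,None,fx=3.7,fy=3.7,interpolation=cv2.INTER_CUBIC))
E
```

```text
button [247. 411.]
[-0.2840583   0.51370859 -0.01112852]
-0.008 [-0.1 -1.5 -0.2] 21.67 [0.5449 0.0436 0.0245]
-0.011 [ 0.6 -0.8  3. ] 21.92 [0.5456 0.0436 0.0219]
-0.013 [ 0.9 -2.   3.4] 22.17 [0.5456 0.0436 0.0199]
-0.0145 [-0.4 -1.   5.3] 22.42 [0.5456 0.0436 0.0184]
-0.0155 [-0.3 -0.7  7.9] 22.67 [0.5456 0.0436 0.0175]
[-0.  -0.6  6.4]
24.825
24.875
```

View pics/s6c.png

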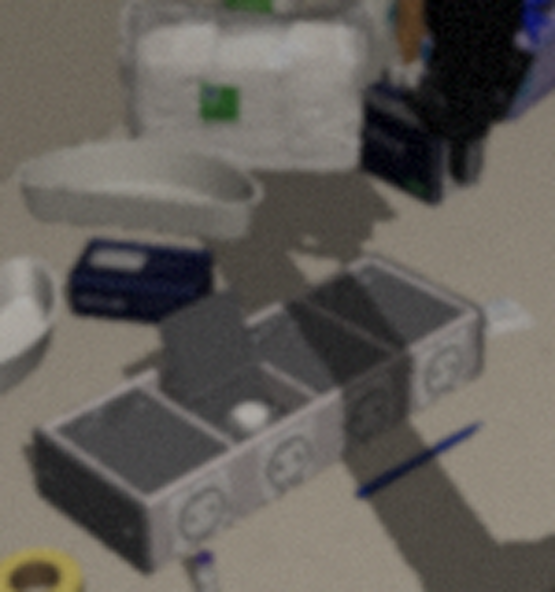

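The hatch stands open by itself with its top corners at about (160,325) and (238,290), a tilt of about 1.7 rad. The button at (250,412) is out again after a press of about 6.5 N. The pen, vial, roll and swab haven't moved, so I'm handing in.

```bash
python3 -c "
from plant import ctrl
print(ctrl.sign_off(),ctrl.current_t())"
```

```text
the job is handed in; nothing more can be done
the job is handed in; nothing more can be done
```

I handed in the job at about 25 s: cover 2 was the free hatch and stands open at about 1.7 rad, the button was pressed with about 6.5 N (estimated 6 mm in) and let go, and the items around the unit look unmoved; no verdict was returned.

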